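# Sign out the paint-marker carrier

### The job

Get the paint-marker carrier ready for a class: pull up the dock's spring plunger and twist it so that it stays latched out, slide the empty carrier out of the dock and set it down squarely in the middle of the green mat, leaving the plunger latched. Then stand every loose paint marker upright on its base in a well of the carrier, one to a well. Last of all sign the carrier out: hook the yellow tag over the plain half of the rail and, without lifting it off again, slide it along until it hangs centred on the blue band; leave the other things on the counter where they are.

Things in the scene. Friction and masses are not known exactly. Their poses are not given: they have to be found in the camera images.
- dock: Fixed aluminium dock, base plate 320 x 90 x 8 mm, guide strips 14 mm high along both sides; at its +X end a steel bracket (X = 132 to 184 mm, top 39 mm above the counter) covers the carrier's tongue. Origin on the counter, under the docked carrier's origin; X towards the bracket, Z up. With the plunger out the carrier slides out along -X; after 45 mm its tongue is clear and it can be lifted.
- plunger (a joint): Sprung index plunger, upright at X = 150 mm on the dock. Value: m pulled up. 0 = home, its pin goes through a hole in the carrier's tongue; stop at 0.020. Spring pulls home, 6 N at 0, 13.5 N at the stop. Pulled over 0.017 it can be turned; turned a quarter turn (over 0.7 rad) either way and released, its brass cross pin rests on the collar: latched out at 0.016. Not turned, it springs home.
- plunger_knob (a joint): Turn of the plunger's T-knob about the vertical axis, rad, 0 = as found, range -1.5 to 1.5, positive anticlockwise from above. It cannot turn while the plunger is home. Light friction.
- knob_grip (a point): Grip point of the plunger's T-knob: centre of a black bar 50 mm long (along the point's X), 14 mm thick (along Y), 26 mm tall (from 14 mm below this point to 12 mm above), with an orange dot on top. The 25 mm wide collar ends 25 mm below this point when the plunger is home. The point moves up and turns with the knob.
- carrier: Loose black marker carrier (grey floor), 0.5 kg, 252 x 56 mm, walls 55 mm high. Origin: centre of underside, X lengthwise, Z up. Four square open wells in a row, inside 48 x 48 mm, floor at 5 mm, rim at 55 mm, centres at X = -98, -46, 46, 98 mm, Y = 0. Flat tongue 40 mm wide at its +X end, 6 to 16 mm above the underside, to X = 171 mm. Grey upright handle in the middle.
- carrier_handle (a point): Grip point on the carrier's upright handle, a plate 36 mm long (along the carrier's X), 14 mm thick (along its Y), reaching from 55 to 120 mm above the underside. This point lies at X = Y = 0, 106 mm above the underside.
- mat: Fixed green mat, 360 mm (its X) x 120 mm (its Y) x 3 mm, on the counter. Origin: centre of its underside.
- marker0: Jumbo paint marker with a blue barrel and white cap, standing on its base, 112 mm tall, 90 g: barrel 38 mm diameter up to 78 mm, cap 34 mm diameter from 78 to 112 mm. Origin: centre of its base, Z up along it. May be absent (None).
- marker1: Jumbo paint marker with a yellow barrel and white cap, standing on its base, 112 mm tall, 90 g: barrel 38 mm diameter up to 78 mm, cap 34 mm diameter from 78 to 112 mm. Origin: centre of its base, Z up along it. May be absent (None).
- marker2: Jumbo paint marker with an orange barrel and white cap, standing on its base, 112 mm tall, 90 g: barrel 38 mm diameter up to 78 mm, cap 34 mm diameter from 78 to 112 mm. Origin: centre of its base, Z up along it. May be absent (None).
- marker3: Jumbo paint marker with a purple barrel and white cap, standing on its base, 112 mm tall, 90 g: barrel 38 mm diameter up to 78 mm, cap 34 mm diameter from 78 to 112 mm. Origin: centre of its base, Z up along it. May be absent (None).
- tag: Loose yellow tent-shaped sign-out tag (white card on each side), 90 g, 120 mm tall, 60 mm wide along its Y, standing on its two sloping legs. Origin: centre of its underside. The legs (4 mm thick) are 18 mm apart inside at the top and 46 mm at the foot (X), open below and at both ends, so that the tag can be lowered astride the rail; it then hangs by its crown with the legs either side of the bar.
- tag_crown (a point): Centre of the underside of the tag's crown, 80 mm above its origin: it rests on top of the rail when the tag hangs (6 mm above the bar's axis).
- tag_grip (a point): Centre of the black grip block on top of the tag, 16 mm thick (tag's X), 32 mm wide (Y), 34 mm tall, 103 mm above the tag's origin (from 17 mm below this point to 17 mm above).
- rail_mid (a point): Middle of the fixed sign-out rail, on the bar's axis: a steel bar of 12 mm diameter along this point's Y, 320 mm long, level, its axis 200 mm above the counter, on two thin posts (16 mm) at Y = -160 and +160 mm. X level across the bar, Z up. The +Y half of the bar is plain; three coloured bands are on the -Y half.
- band_blue: Blue band, 16 mm wide, painted round the bar; origin at its middle on the bar's axis.
- band_white: White band, as the blue one.
- band_green: Green band, as the blue one.
- phone: Black phone, 150 x 72 x 9 mm, lying on the counter. Bystander.
- sticky_notes: Block of blue sticky notes, 76 x 76 x 30 mm. Bystander.
- stapler: Red and black stapler, 150 x 36 mm, 50 mm high. Bystander.
- tape_roll: Roll of clear tape lying flat, 90 mm across, 24 mm high. Bystander.
- glue_bottle: White glue bottle with orange cap, 56 mm across, 150 mm tall. Bystander.
- mug: Blue mug, 84 mm across, 95 mm tall. Bystander.
Things that resemble listed ones, but are neither listed nor needed, are in the scene too. What is shaped like the marker3 but pink or turquoise is not meant.

How it is judged (in metres and radians):
On the way, in this order (a step that is already met when the one before it is completed fails the run):
1. plunger pulled, twisted and left latched out, the carrier still in the dock (value of joint plunger above 0.012 m and (value of joint plunger_knob above 0.9 rad or value of joint plunger_knob below -0.9 rad) and distance between the grasp point and knob_grip above 0.04 m and horizontal distance between carrier and dock below 0.05 m), for 0.2 s.
2. carrier on the green mat (x of carrier in the frame of mat between -0.045 and 0.045 m and y of carrier in the frame of mat between -0.025 and 0.025 m and z of carrier in the frame of mat below 0.008 m and angle between carrier's own z axis and vertical below 0.06 rad and angle between the x axis of carrier and the x axis of mat, either way round below 0.2 rad), for 0.2 s.
3. every paint marker stands in a well of the carrier on the mat (all of step 2 and x of marker0 in the frame of carrier between -0.125 and 0.125 m and y of marker0 in the frame of carrier between -0.012 and 0.012 m and z of marker0 in the frame of carrier between 0 and 0.012 m and angle between each of marker0, marker1, marker2, marker3's own z axis and vertical below 0.15 rad and x of marker1 in the frame of carrier between -0.125 and 0.125 m and y of marker1 in the frame of carrier between -0.012 and 0.012 m and z of marker1 in the frame of carrier between 0 and 0.012 m and x of marker2 in the frame of carrier between -0.125 and 0.125 m and y of marker2 in the frame of carrier between -0.012 and 0.012 m and z of marker2 in the frame of carrier between 0 and 0.012 m and x of marker3 in the frame of carrier between -0.125 and 0.125 m and y of marker3 in the frame of carrier between -0.012 and 0.012 m and z of marker3 in the frame of carrier between 0 and 0.012 m), for 0.2 s.
4. tag hooked on the plain half of the rail (z of tag_crown in the frame of rail_mid between 0 and 0.018 m and x of tag_crown in the frame of rail_mid between -0.012 and 0.012 m and y of tag_crown in the frame of rail_mid between 0.03 and 0.16 m), for 0.1 s.
At the end, for the whole second after the job is handed in: Plunger latched out (over 12 mm, over 0.9 rad). Carrier flat on the mat, within 45 mm lengthwise, 25 mm crosswise, 0.2 rad of its middle. Every marker on the floor of a well, tilt under 0.15 rad. Tag hangs on the bar, within 12 mm of the blue band's middle. All at rest (all of step 3 and value of joint plunger above 0.012 m and (value of joint plunger_knob above 0.9 rad or value of joint plunger_knob below -0.9 rad) and z of tag_crown in the frame of rail_mid between 0 and 0.012 m and x of tag_crown in the frame of rail_mid between -0.012 and 0.012 m and angle between tag's own z axis and vertical below 0.3 rad and y of tag_crown in the frame of band_blue between -0.012 and 0.012 m and linear speed of each of marker0, marker1, marker2, marker3, carrier, tag below 0.03 m/s); the robot touches nothing.
It fails at once if a bystander is knocked aside (moved more than 40 mm) (distance of any of phone, sticky_notes, stapler, tape_roll, glue_bottle, mug from where it was at the start of the episode above 0.04 m).
It fails at once if the tag is lowered onto or lifted off the banded half of the rail instead of slid along it (x of tag_crown in the frame of rail_mid between -0.015 and 0.015 m and y of tag_crown in the frame of rail_mid between -0.16 and -0.005 m and z of tag_crown in the frame of rail_mid between 0.022 and 0.06 m).
Of marker0, marker1, marker2, marker3 only 2 to 4 are there at a start; the rules pass over those that are not, and their reading is None.
At some moment in a run one of carrier may be knocked a few centimetres aside while the robot is not near it.
It also fails if it takes over 210 s, if anything falls off the work surface, if the arm or the gripper's body presses on something with over 40 N, if the wrist force passes 120 N, or if a joint passes its speed limit or range.

### The arm

A 6-joint arm with a two-finger parallel gripper is mounted at the origin on the work surface. World frame = base frame: x ahead of the robot, y to its left, z up, the work surface at z = 0. Lengths are in m, angles in degrees, forces in N, time in s.
With the tool pointing down it reaches from about 0.35 to 0.875 m from the base axis. Payload 4.2 kg.
Tool frame: the origin (TCP) lies midway between the tips of the shut fingers; the grasp point (between the pads) lies 19 mm behind it; z points along the fingers, y is the line along which they close (so a half turn about z gives the same grasp; the last joint's range is limited). The gripper opens to 87 mm and grips with 3 to 60 N. Pads are 19 mm wide; open, the fingers measure 117 mm over their backs; the gripper's body (75 mm by 190 mm) begins 51 mm behind the grasp point.
Start: joints at [89.129, 22.042, 0.453, 0, -68.411, -14.817], TCP at [0.169, 0.602, 0.223] pointing down, gripper open.
Joint ranges: [-179.83, 179.83], [-69.29, 118.12], [-61.27, 80.66], [-181.25, 117.63], [-171.15, -9.14], [-177.46, 177.46]. Speed limits (degrees/s): [159.86, 159.86, 180, 180, 180, 180].

### API

Orientations are given as [roll, pitch, yaw] about the fixed x, y, z axes, in that order (R = Rz(yaw) Ry(pitch) Rx(roll)).
In Python, from workcell import env gives the robot as it stands. The module is installed in compiled form; this text tells all that it offers. Calls block until the motion is done:
- env.goto(position, orientation): joint-space move of the TCP to a pose.
- env.move_straight(position, rotation=None, rate=0.15, force_limit=None): straight line of the TCP; rotation=None keeps the orientation; rate is the mean speed in m/s. With force_limit (N) it stops when the force on the tool has changed by that much, and returns True; else False.
- env.set_joints(angles): joint-space move.
- env.gripper_to(opening, grasp_force=None): opening from 0.0 (shut) to 1.0 (fully open); grasp_force is the grip in N (None keeps the last); returns when the fingers have stopped.
- env.dwell(seconds).
- env.inverse_kinematics(position, orientation): joint angles nearest the present ones, or None.
- env.read_state(): the state.
- env.grab_frame(name): name is "scene" or "top" or "wrist"; returns a dict with "image" (480x640x3 uint8, blue, green, red), "fx", "fy", "cx", "cy" (pixels), "position" and "orientation" of the camera in the world. Camera axes: x right, y up, looking along -z (the intrinsics and any distortion apply to the point x, -y, -z); pixel columns grow to the right and rows downward; lengths in m; the calibration is good to about 2 mm. A picture is of the moment at which its call begins. There is no depth.
A pose or a line that the arm cannot do raises env.Unreachable and nothing moves.
- env.close_job(): hands the job in; it is judged then, once.
Trained networks look in a picture, given as the dict that the camera call returned (one of the last four; its "shot" number tells which), for a name from the list of things; names that differ only in an ending like _2 or _b are one class to them, and where a whole thing is asked for, a point or a joint stands for the part that bears it (a point fixed in the world has none). Each returns a list of dicts, best first, with "score" (0 to 1); they miss things now and then, are a little off and sometimes report something else, mostly with a low value. They report only what shows in the picture. A call takes as long as a camera call. They do not tell look-alikes from the thing itself.
- env.search_frame(picture, thing): "xyz" ([x, y, z] in m, in world coordinates, good to about 4 mm: the middle of the surface that is visible of it).
- env.trace(picture, thing): "mask" (480x640 bool, what is visible of it).
The state is a dict: "clock": time; "joint_positions": joint angles; "qvel": joint speeds; "joint_torque": joint torques, N m; "position": TCP position; "tool_rot": TCP orientation; "force": force on the tool from outside, world axes, zero at the start; "wrist_torque": the same for the moment, N m; "opening": opening from 0.0 (shut) to 1.0 (fully open); "finger_force": force on a finger pad.
Only numpy, scipy, OpenCV 4.12 (cv2) and the standard library are available. Lean on these libraries where they do the work, as an engineer would, in place of code of your own. Each camera call takes 0.05 s, during which the arm holds its last target. There are 200 camera calls.

## Working session

There is one attempt and no reset: what is moved stays moved. The work goes in short steps, each a Python script; the robot and the scene stay as the last script left them, time stands still between calls to the robot, and variables do not carry over. Pictures are saved under pics/ and viewed, at most 14 in all, crops included, and the job is handed in when it is done.

```bash
mkdir -p pics
cat > h.py <<'E'
from workcell import env
import numpy as np, cv2
from scipy.spatial.transform import Rotation as R
def shot(cam,name=None):
    f=env.grab_frame(cam)
    if name: cv2.imwrite(f'pics/{name}.png',f['image'])
    return f
def camR(f):
    o=np.array(f['orientation'])
    return o if o.shape==(3,3) else R.from_euler('xyz',o,degrees=True).as_matrix()
def ray(f,u,v,z):
    "world point on plane z under the pixel"
    p=cv2.undistortPoints(np.array([[[u,v]]],float),np.array([[f['fx'],0,f['cx']],[0,f['fy'],f['cy']],[0,0,1]]),np.array(f.get('distortion',np.zeros(5)),float))[0,0]
    d=camR(f)@np.array([p[0],-p[1],-1]); c=np.array(f['position'])
    return c+d*(z-c[2])/d[2]
E
python3 - <<'E'
from h import *
for c in ['scene','top']:
    f=shot(c,c+'0'); print({k:v for k,v in f.items() if k!='image'})
    for n in ['dock','knob_grip','carrier','carrier_handle','mat','marker0','marker1','marker2','marker3','tag','tag_grip','band_blue','band_white','band_green','phone','sticky_notes','stapler','tape_roll','glue_bottle','mug']:
        print(n,[(np.round(d['xyz'],3).tolist(),round(d['score'],2)) for d in env.search_frame(f,n)[:4]])
print(env.read_state())
E
```

```text
{'fx': 473.37667148110495, 'fy': 473.37667148110495, 'cx': 316.71384425903904, 'cy': 235.8224565836759, 'position': array([ 1.17609872, -0.52048292,  0.70821358]), 'orientation': array([55.72567916,  0.47088191, 46.44095885]), 'shot': 1}
dock [([0.638, 0.219, 0.016], 0.68), ([0.72, 0.126, 0.048], 0.61)]
knob_grip [([0.602, 0.303, 0.098], 0.68)]
carrier [([0.623, 0.14, 0.051], 0.61), ([0.604, 0.303, 0.1], 0.61)]
carrier_handle [([0.622, 0.138, 0.049], 0.69), ([0.723, 0.13, 0.047], 0.28), ([0.452, -0.239, 0.059], 0.23)]
mat [([0.46, 0.101, 0.003], 0.63)]
marker0 [([0.427, -0.31, 0.096], 0.96), ([0.452, -0.241, 0.061], 0.82), ([0.353, -0.263, 0.078], 0.78), ([0.447, -0.389, 0.084], 0.57)]
marker1 [([0.427, -0.31, 0.096], 0.96), ([0.452, -0.241, 0.061], 0.82), ([0.353, -0.263, 0.078], 0.78), ([0.447, -0.389, 0.084], 0.57)]
marker2 [([0.427, -0.31, 0.096], 0.96), ([0.452, -0.241, 0.061], 0.82), ([0.353, -0.263, 0.078], 0.78), ([0.447, -0.389, 0.084], 0.57)]
marker3 [([0.427, -0.31, 0.096], 0.96), ([0.452, -0.241, 0.061], 0.82), ([0.353, -0.263, 0.078], 0.78), ([0.447, -0.389, 0.084], 0.57
[... 2308 characters left out ...]
46], 0.8)]
{'clock': 2.1, 'joint_positions': array([ 8.91275176e+01,  2.20434111e+01,  4.50582254e-01, -1.90963473e-03,
       -6.84109191e+01, -1.48168213e+01]), 'qvel': array([ 0.0462341 , -0.00259136, -0.02367362,  0.05607143,  0.07649163,
       -0.00112045]), 'joint_torque': array([-1.71633997e-04, -3.90459251e+01,  1.87621397e+01,  4.22431022e+00,
        1.54541008e-02, -2.51879771e-05]), 'position': array([0.16897203, 0.60168599, 0.22251287]), 'tool_rot': array([ 1.79995923e+02,  7.58116982e-04, -1.56900065e+01]), 'force': array([-1.09469392, -0.23878152, -0.36478372]), 'wrist_torque': array([ 0.00735441, -0.01925771,  0.02461333]), 'finger_force': 0.0, 'opening': 1.0008247695456056}
```

View pics/scene0.png

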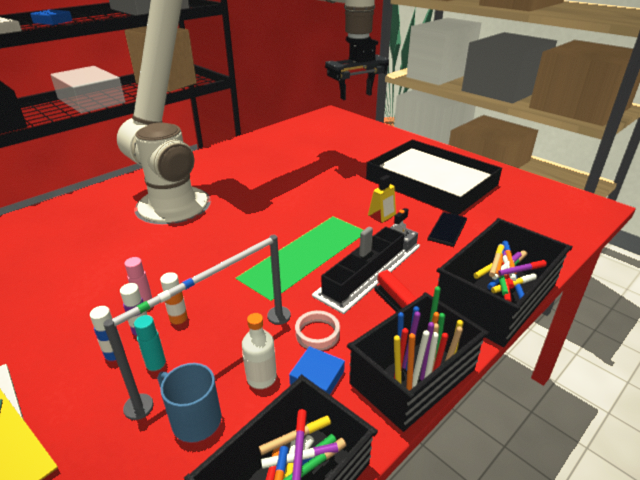

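View pics/top0.png

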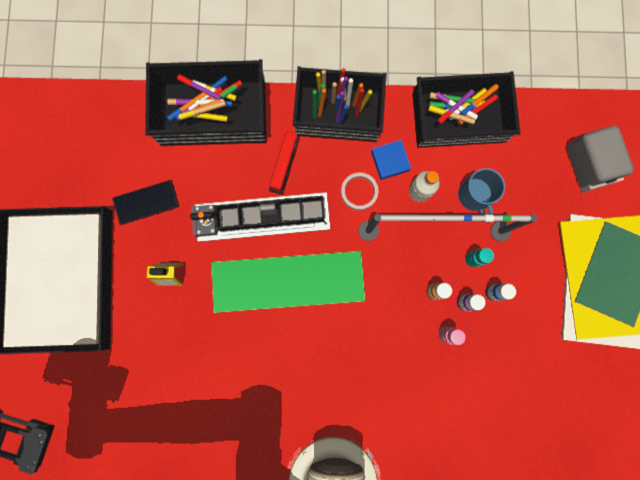

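Run:
```python
from h import *
t=cv2.imread('pics/top0.png'); s=cv2.imread('pics/scene0.png')
a=cv2.resize(t[185:245,140:340],None,fx=4,fy=4,interpolation=cv2.INTER_CUBIC)
b=cv2.resize(t[205:345,360:545],(400,302)); c=cv2.resize(s[245:385,80:265],(400,302),interpolation=cv2.INTER_CUBIC)
cv2.imwrite('pics/crop1.png',np.vstack([a,np.hstack([b,c])]))
```

```text
(no output)
```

View pics/crop1.png

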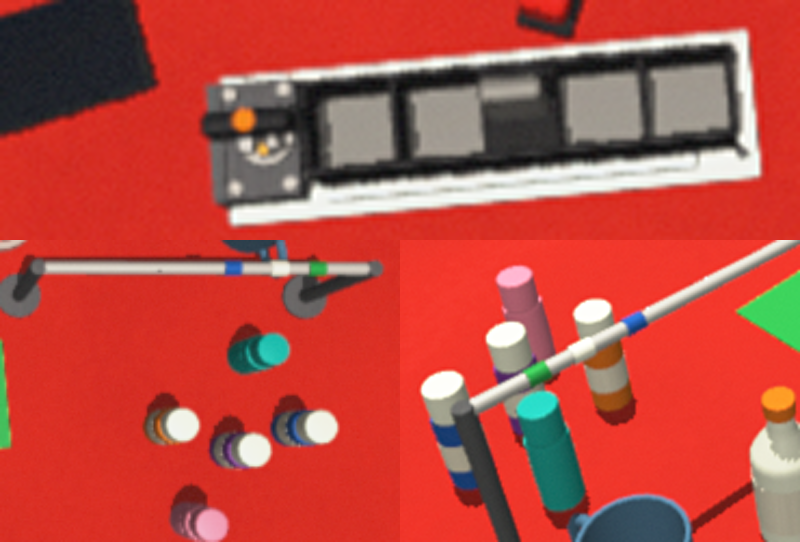

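Run:
```python
from h import *
f=shot('top'); im=f['image']; hsv=cv2.cvtColor(im,cv2.COLOR_BGR2HSV)
print('dock',[np.round(ray(f,*p,.008)[:2],4).tolist() for p in [(326.3,192.5),(330,229.5),(197.5,240.5),(194.5,204.5)]])
print('dot',ray(f,200.8,215,.112))
g=cv2.inRange(hsv,(45,100,80),(75,255,255)); g[:, :190]=0; g[:,380:]=0
c=max(cv2.findContours(g,0,2)[0],key=cv2.contourArea); box=cv2.boxPoints(cv2.minAreaRect(c))
print('mat',[np.round(ray(f,*p,.003)[:2],4).tolist() for p in box], np.round(np.mean([ray(f,*p,.003) for p in box],0),4))
w=cv2.inRange(hsv,(0,0,170),(179,70,255))
for x,y in [(443,291),(474,302),(505,292)]:
    m=np.zeros_like(w); m[y-14:y+14,x-14:x+16]=w[y-14:y+14,x-14:x+16]
    n,l,st,ce=cv2.connectedComponentsWithStats(m); i=1+np.argmax(st[1:,4])
    print('cap',ce[i],st[i],np.round(ray(f,*(ce[i]),.112),4))
for n,u,v in [('e1',377,217),('e2',535,218.5)]: print(n,np.round(ray(f,u,v,.206),4))
b=cv2.inRange(hsv,(100,120,80),(125,255,255))
for n,lo,hi in [('blue',(100,120,60),(125,255,255)),('green',(45,100,60),(80,255,255))]:
    m=cv2.inRange(hsv[208:228,455:520],lo,hi); 
    nn,l,st,ce=cv2.connectedComponentsWithStats(m)
    for i in range(1,nn): 
        if st[i,4]>8: print(n,ce[i]+[455,208],st[i],np.round(ray(f,*(ce[i]+[455,208]),.206),4))
y=cv2.inRange(hsv,(22,120,100),(35,255,255)); y[:,:140]=0;y[:,190:]=0;y[:255]=0;y[290:]=0
print('tag ybox',cv2.minAreaRect(cv2.findNonZero(y)))
k=cv2.inRange(hsv,(0,0,0),(179,255,60)); k[:,:145]=0;k[:,180:]=0;k[:260]=0;k[282:]=0
r=cv2.minAreaRect(cv2.findNonZero(k)); print('block',r,ray(f,*r[0],.12))
```

```text
dock [[0.6705, 0.0249], [0.5801, 0.0146], [0.5478, 0.3315], [0.6351, 0.3427]]
dot [0.59300204 0.30375026 0.112     ]
mat [[0.4968, 0.2998], [0.531, -0.06], [0.4125, -0.07], [0.3792, 0.2858]] [0.4549 0.1139 0.003 ]
cap [443.92696629 290.16853933] [437 283  15  15 178] [ 0.4364 -0.234   0.112 ]
cap [477.11666667 301.98888889] [470 295  15  15 180] [ 0.412  -0.3061  0.112 ]
cap [507.98876404 291.11797753] [501 284  15  15 178] [ 0.4368 -0.3742  0.112 ]
e1 [ 0.5803 -0.0766  0.206 ]
e2 [ 0.5831 -0.4006  0.206 ]
blue [467.65909091 217.47727273] [ 9  7  8  6 44] [ 0.5827 -0.2624  0.206 ]
green [506.54545455 218.04545455] [48  7  8  7 44] [ 0.583  -0.3422  0.206 ]
tag ybox ((164.16969299316406, 274.4366760253906), (34.53229904174805, 17.884496688842773), 2.726310968399048)
block ((158.0, 271.0), (6.0, 16.0), 90.0) [0.46695451 0.38929419 0.12      ]
```

```bash
cat >> h.py <<'E'
def raydir(f,u,v):
    a=ray(f,u,v,0.); c=np.array(f['position']); d=a-c
    return c,d/np.linalg.norm(d)
def tri(obs):
    A=np.zeros((3,3));b=np.zeros(3)
    for f,u,v in obs:
        c,d=raydir(f,u,v); P=np.eye(3)-np.outer(d,d); A+=P; b+=P@c
    return np.linalg.solve(A,b)
def proj(f,p):
    q=camR(f).T@(np.array(p)-np.array(f['position']))
    return f['cx']+f['fx']*q[0]/-q[2], f['cy']-f['fy']*q[1]/-q[2]
def blob(f,lo,hi,near,r=25):
    "centroid of colour near a pixel"
    h=cv2.inRange(cv2.cvtColor(f['image'],cv2.COLOR_BGR2HSV),lo,hi); m=np.zeros_like(h)
    u,v=map(int,near); s=np.s_[max(v-r,0):v+r,max(u-r,0):u+r]; m[s]=h[s]
    n,l,st,ce=cv2.connectedComponentsWithStats(m)
    if n<2: return None
    i=1+np.argmax(st[1:,4]); return ce[i],st[i]
DOWN=lambda yaw:[180,0,yaw]
E
python3 - <<'E'
from h import *
env.goto([0.56,0.30,0.30],DOWN(-83.9))
f=shot('wrist','w1'); print({k:v for k,v in f.items() if k!='image'})
print(env.read_state()['position'],env.read_state()['joint_positions'].round(1))
for n in ['knob_grip','plunger_knob','carrier_handle','carrier']:
    print(n,[(np.round(d['xyz'],3).tolist(),round(d['score'],2)) for d in env.search_frame(f,n)[:4]])
pd=proj(f,[.593,.3037,.112]); print(pd); print(blob(f,(8,150,120),(20,255,255),pd,60))
g=shot('scene'); pd=proj(g,[.593,.3037,.112]); print(pd,blob(g,(5,120,100),(20,255,255),pd,15))
E
```

```text
{'fx': 423.14218758122865, 'fy': 423.14218758122865, 'cx': 322.47560069875783, 'cy': 233.35751447260532, 'position': array([0.56722365, 0.22569771, 0.46212174]), 'orientation': array([-1.61808323e+01, -8.77851505e-02, -1.73869652e+02]), 'shot': 4}
[0.5593998  0.30095929 0.29972543] [ 42.8  20.9   9.6  -0.  -78.8 -36.6]
knob_grip [([0.593, 0.299, 0.106], 0.78)]
plunger_knob [([0.592, 0.302, 0.102], 0.97)]
carrier_handle [([0.609, 0.202, 0.044], 0.83)]
carrier [([0.608, 0.204, 0.041], 0.6)]
(np.float64(281.5947577828834), np.float64(202.88420078169992))
(array([278.3875 , 205.08125]), array([272, 198,  14,  15, 160], dtype=int32))
(np.float64(398.9391788615943), np.float64(208.54208005046675)) (array([395.03448276, 202.86206897]), array([394, 193,   3,  21,  29], dtype=int32))
```

View pics/w1.png

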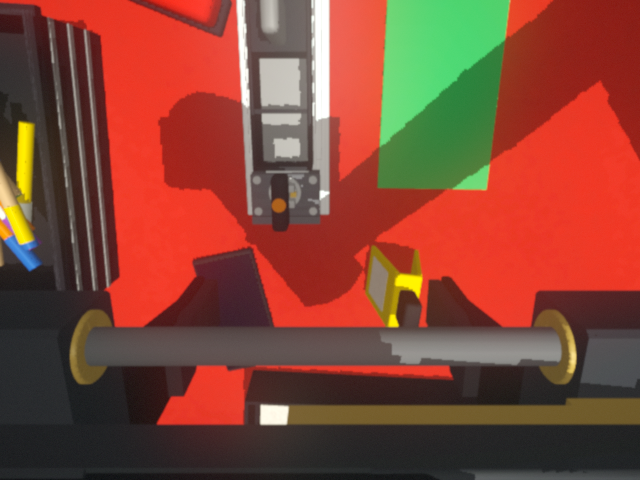

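Run:
```python
from h import *
w=shot('wrist'); t=shot('top')
b=blob(w,(8,150,120),(20,255,255),(278,205),40); c=blob(t,(5,150,120),(22,255,255),(200.8,215),12); print(b,c)
p=tri([(w,*b[0]),(t,*c[0])]); print(p, ray(w,*b[0],.112), ray(t,*c[0],.112))
# second wrist view for baseline
env.goto([0.55,0.24,0.30],DOWN(-83.9)); w2=shot('wrist')
b2=blob(w2,(8,150,120),(20,255,255),proj(w2,p),40); print(b2)
print(tri([(w,*b[0]),(w2,*b2[0]),(t,*c[0])]),tri([(w,*b[0]),(w2,*b2[0])]))
```

```text
(array([278.65408805, 205.40880503]), array([272, 199,  14,  14, 159], dtype=int32)) (array([200.5, 214.5]), array([199, 213,   4,   4,  16], dtype=int32))
[0.5967726  0.30864404 0.09637493] [0.59563441 0.30583287 0.112     ] [0.59411148 0.30446391 0.112     ]
(array([263.12977099, 270.50381679]), array([257, 265,  13,  12, 131], dtype=int32))
[0.59563468 0.30634489 0.10721003] [0.59617148 0.30734946 0.10539451]
```

Run:
```python
from h import *
K=[.5955,.306]
env.goto([*K,.16],DOWN(-83.9)); env.gripper_to(0.5,40)
print(env.move_straight([*K,.079],rate=.08,force_limit=15)); 
env.gripper_to(0,45); s=env.read_state(); print(s['opening'],s['finger_force'],s['position'],s['force'])
print(env.move_straight([*K,.0985],rate=.03)); s=env.read_state(); print(s['position'],s['force'])
env.move_straight([*K,.0985],DOWN(-83.9+45),rate=.03);env.move_straight([*K,.0985],DOWN(-83.9+82),rate=.03)
s=env.read_state(); print(s['position'],s['tool_rot'],s['force'],s['wrist_torque'])
env.move_straight([*K,.0945],rate=.03)
s=env.read_state(); print(s['position'],s['force'])
env.gripper_to(0.5); env.move_straight([*K,.20]); s=env.read_state(); print(s['force'])
w=shot('wrist','w2'); 
env.goto([.45,.25,.3],DOWN(-83.9)); w=shot('wrist','w3');
```

```text
False
0.1588083088344858 44.99927829019725 [0.59662237 0.30622631 0.07923109] [ 3.64875277 -0.63657444 -1.59919467]
False
[0.59637353 0.3061573  0.09556701] [  8.12354241   0.54299581 -13.22441794]
[0.59670871 0.30641106 0.0956284 ] [-1.79932285e+02 -7.60916546e-02 -1.93702297e+00] [  9.53332319   1.87254023 -13.52715059] [ 0.26811318 -3.13429587  0.05148034]
[0.59687647 0.30646889 0.09495993] [ 6.22174798  0.08103154 -1.49606738]
[-0.40862675  0.41844123  0.70167548]
```

View pics/w3.png

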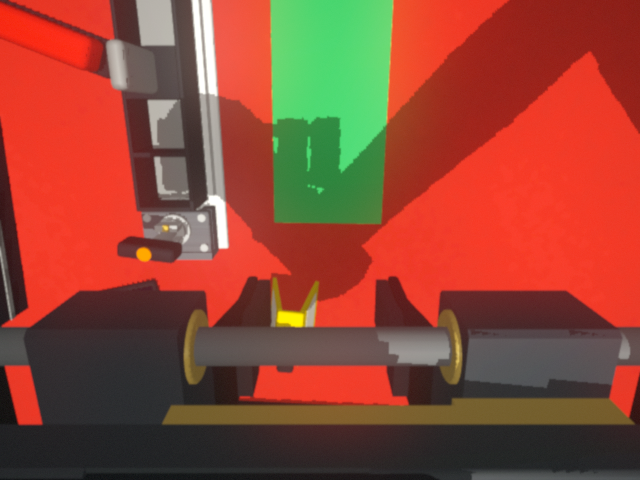

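Run:
```python
from h import *
C=np.array([.612,.156]); d=np.array([.1063,-.9943])
env.goto([*C,.19],DOWN(-83.9)); env.gripper_to(0.6,40)
print(env.move_straight([*C,.095],rate=.1,force_limit=15))
env.gripper_to(0,50); s=env.read_state(); print(s['opening'],s['position'],s['force'])
e=C+.058*d
print(env.move_straight([*e,.0955],rate=.05,force_limit=40)); s=env.read_state(); print(s['position'],s['force'])
print(env.move_straight([*e,.18],rate=.08)); s=env.read_state(); print(s['position'],s['force'],s['opening'])
M=[.455,.114]
env.move_straight([*M,.18],DOWN(-84.6),rate=.15)
env.move_straight([*M,.105],rate=.08)
print(env.move_straight([*M,.087],rate=.03,force_limit=8)); s=env.read_state(); print(s['position'],s['force'],s['clock'])
env.gripper_to(0.6); env.move_straight([*M,.2]);
env.goto([.40,-.05,.3],DOWN(-90))
t=shot('top','top1'); 
for n in ['carrier','carrier_handle']: print(n,[(np.round(d['xyz'],3).tolist(),round(d['score'],2)) for d in env.search_frame(t,n)[:4]])
```

```text
False
0.15582908211963561 [0.61246624 0.15610285 0.09512356] [2.20656922 0.13718529 0.25161252]
False
[0.61784184 0.09785996 0.09509835] [-0.17541804 -0.47064886 -2.96999849]
False
[0.6176821  0.09818971 0.17914373] [ 0.273079   -0.33571957 -5.45542574] 0.15673020077585909
True
[0.45523503 0.11391192 0.0898744 ] [0.91814316 0.14311046 3.65051514] 22.7417
carrier [([0.452, 0.126, 0.008], 0.56)]
carrier_handle [([0.451, 0.128, 0.009], 0.6), ([0.667, -0.195, 0.102], 0.23)]
```

View pics/top1.png

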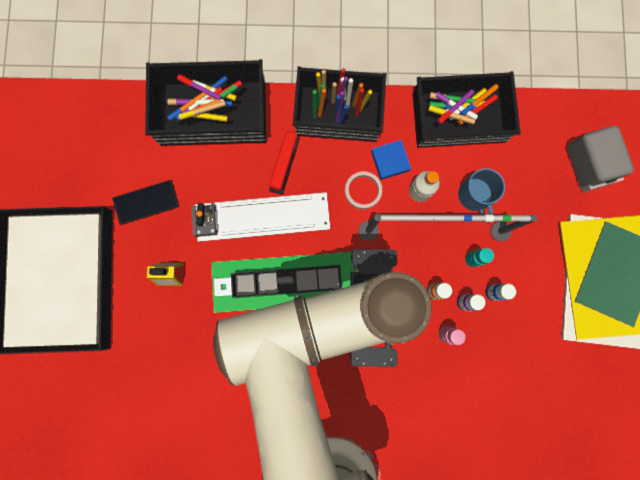

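```bash
cat >> h.py <<'E'
def overlay(f,C,yaw,zb=.003):
    "carrier model drawn on the picture; C,yaw(deg) of carrier X"
    im=f['image'].copy(); c,s=np.cos(np.radians(yaw)),np.sin(np.radians(yaw))
    def poly(pts,col):
        q=[proj(f,[C[0]+c*x-s*y,C[1]+s*x+c*y,zb+z]) for x,y,z in pts]
        cv2.polylines(im,[np.round(np.array(q)*16).astype(np.int32)],True,col,1,cv2.LINE_AA,4)
    rect=lambda x0,x1,y,z:[(x0,-y,z),(x1,-y,z),(x1,y,z),(x0,y,z)]
    poly(rect(-.126,.126,.028,.055),(0,255,255)); poly(rect(-.018,.018,.007,.12),(255,0,255))
    for x in (-.098,-.046,.046,.098): poly(rect(x-.024,x+.024,.024,.005),(255,255,0))
    poly(rect(.126,.171,.02,.016),(0,0,255))
    return im
E
python3 - <<'E'
from h import *
t=shot('top')
env.goto([.42,-.27,.33],DOWN(-84.6)); w=shot('wrist')
for n,p in [('orange',[.4364,-.234,.112]),('purple',[.412,-.3061,.112]),('blue',[.4368,-.3742,.112])]:
    b=blob(w,(0,0,170),(179,70,255),proj(w,p),30); print(n,p,b, None if b is None else ray(w,*b[0],.112).round(4))
env.goto([.42,.02,.33],DOWN(-84.6)); c=shot('wrist')
o=overlay(c,[.4552,.1139],95.4)
cv2.imwrite('pics/c1.png',np.hstack([cv2.resize(o[:300],(480,225)),cv2.resize(w['image'],(300,225))])) 
cv2.imwrite('pics/c1.png',np.vstack([o[:330],cv2.resize(w['image'],(640,480))[:270]]))
E
```

```text
orange [0.4364, -0.234, 0.112] (array([299.69803516, 231.75180972]), array([282, 215,  36,  35, 967], dtype=int32)) [ 0.4372 -0.2343  0.112 ]
purple [0.412, -0.3061, 0.112] (array([333.26762002, 156.63636364]), array([316, 139,  36,  36, 979], dtype=int32)) [ 0.413  -0.3063  0.112 ]
blue [0.4368, -0.3742, 0.112] (array([312.69208211,  73.59457478]), array([ 293,   52,   40,   47, 1364], dtype=int32)) [ 0.4372 -0.3735  0.112 ]
```

View pics/c1.png

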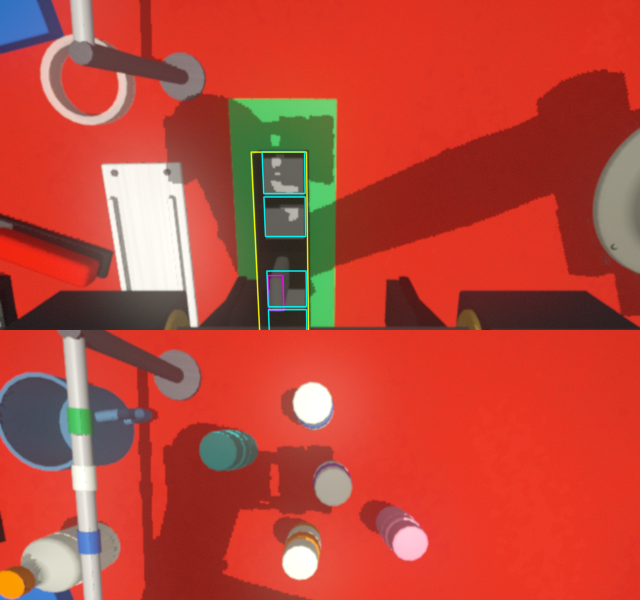

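```bash
cat >> h.py <<'E'
def tongue():
    t=shot('top'); b=blob(t,(0,0,150),(179,60,255),(221,287),22)
    return b, (ray(t,*b[0],.019).round(4) if b else None)
def pick(p,yaw=-84.6):
    env.goto([*p,.20],DOWN(yaw)); env.gripper_to(.68,20)
    hit=env.move_straight([*p,.076],rate=.12,force_limit=10)
    env.gripper_to(0,20); s=env.read_state(); print('grip',hit,s['opening'],s['position'].round(4),s['clock'])
    env.move_straight([*p,.25],rate=.2)
def place(p,yaw=-84.6):
    env.goto([*p,.25],DOWN(yaw)); env.move_straight([*p,.15],rate=.15)
    hit=env.move_straight([*p,.0845],rate=.05,force_limit=8)
    s=env.read_state(); print('place',hit,s['position'].round(4),s['force'].round(1))
    return s['position'][2]
E
python3 - <<'E'
from h import *
C=np.array([.4552,.1139]); d=np.array([np.cos(np.radians(95.4)),np.sin(np.radians(95.4))])
pick([.4125,-.3062]); print(tongue())
z=place(C-.098*d)
if z<.092:
    env.gripper_to(.55); env.move_straight([*(C-.098*d),.25],rate=.2)
    pick([.4368,-.2342]); print(tongue())
E
```

```text
grip False 0.4138197982697492 [ 0.4128 -0.3063  0.0763] 31.2
((array([222.43430657, 286.37956204]), array([214, 277,  18,  19, 274], dtype=int32)), array([0.4391, 0.2656, 0.019 ]))
place False [0.4647 0.0164 0.0848] [ 0.3  0.2 -0.9]
grip False 0.4173070613256811 [ 0.4371 -0.2343  0.0763] 40.6167
((array([222.42124542, 286.37728938]), array([214, 277,  18,  19, 273], dtype=int32)), array([0.4391, 0.2657, 0.019 ]))
```

Run:
```python
from h import *
C=np.array([.4552,.1139]); d=np.array([np.cos(np.radians(95.4)),np.sin(np.radians(95.4))])
z=place(C-.046*d)
if z<.092:
    env.gripper_to(.55); env.move_straight([*(C-.046*d),.25],rate=.2)
    pick([.437,-.374]); b=tongue(); print(b)
    if b[0] is not None and np.hypot(*(b[0][0]-[222.4,286.4]))<1:
        z=place(C+.046*d)
        if z<.092: env.gripper_to(.55); env.move_straight([*(C+.046*d),.25],rate=.2)
env.goto([.42,-.02,.33],DOWN(-84.6)); c=shot('wrist')
env.goto([.40,-.25,.33],DOWN(-84.6)); t=shot('top'); print(tongue())
cv2.imwrite('pics/c2.png',np.vstack([overlay(c,C,95.4)[:300],cv2.resize(t['image'][180:330,130:340],(420,300)).repeat(1,1) if 0 else cv2.copyMakeBorder(cv2.resize(t['image'][180:330,130:340],(420,300)),0,0,0,220,0)]))
```

```text
place False [0.4598 0.0682 0.0848] [ 0.2 -0.5 -0.5]
grip False 0.40990494415938716 [ 0.4373 -0.3742  0.0763] 50.575
((array([222.40363636, 286.37818182]), array([214, 277,  18,  19, 275], dtype=int32)), array([0.4391, 0.2657, 0.019 ]))
place False [0.4511 0.1599 0.0848] [-0.4 -0.1 -1. ]
((array([222.43430657, 286.37956204]), array([214, 277,  18,  19, 274], dtype=int32)), array([0.4391, 0.2656, 0.019 ]))
```

View pics/c2.png

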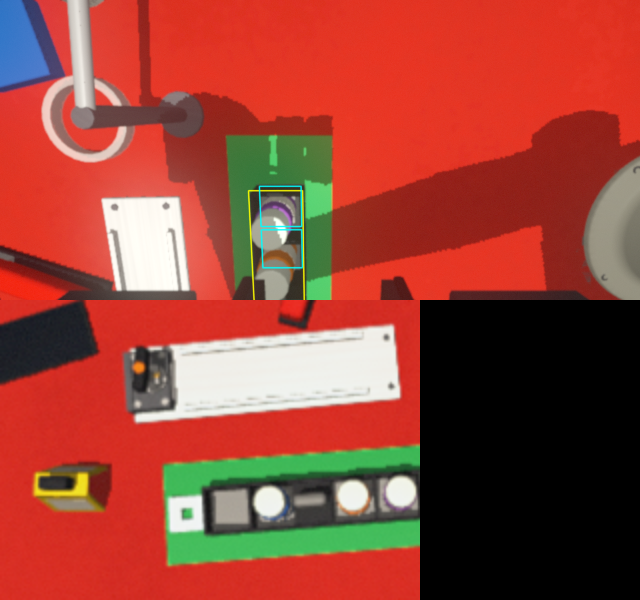

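Run:
```python
from h import *
env.goto([.46,.31,.34],DOWN(-90)); w=shot('wrist'); 
print([(np.round(d['xyz'],3).tolist(),round(d['score'],2)) for d in env.search_frame(w,'tag_grip')[:3]])
u,v=proj(w,[.467,.389,.12]); print(u,v)
m=env.trace(w,'tag_grip')
if m: 
    k=m[0]['mask']; print(m[0]['score'],k.sum(),cv2.minAreaRect(cv2.findNonZero(k.astype(np.uint8))))
u,v=int(u),int(v); a=w['image'][max(v-75,0):v+75,u-100:u+100]
env.goto([.47,-.15,.36],DOWN(-90)); r=shot('wrist')
for p,lo,hi in [([.5827,-.2624,.206],(100,120,60),(125,255,255)),([.583,-.3422,.206],(45,100,60),(80,255,255))]:
    b=blob(r,lo,hi,proj(r,p),25); print(proj(r,p),b, ray(r,*b[0],.206) if b else '')
pics=[cv2.resize(a,(800,600))[:, :400*2]]
cv2.imwrite('pics/tagc.png',np.vstack([cv2.resize(a,(533,400)),cv2.resize(r['image'],(533,400))])[:,:][:600] if 0 else np.hstack([cv2.resize(a,(400,300)),cv2.resize(r['image'],(400,300))]))
```

```text
[([0.465, 0.387, 0.086], 0.77)]
314.8729754848508 277.32151768400416
0.96 2458 ((315.5, 261.0), (74.0, 45.0), 90.0)
(np.float64(159.09112731087745), np.float64(54.412553402119414)) (array([159.09195402,  55.39942529]), array([150,  45,  18,  23, 348], dtype=int32)) [ 0.58276771 -0.26176548  0.206     ]
(np.float64(145.2034264648231), np.float64(-79.97280144164415)) None
```

View pics/tagc.png

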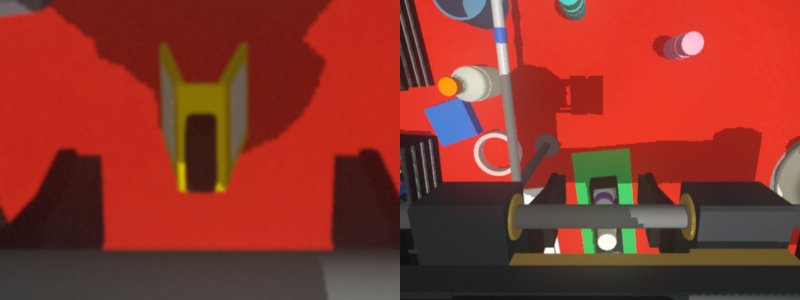

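Run:
```python
from h import *
T=[.4673,.389]
env.goto([*T,.22],DOWN(-90)); env.gripper_to(.6,25)
print(env.move_straight([*T,.087],rate=.1,force_limit=8)); env.gripper_to(0,30); s=env.read_state(); print(s['opening'],s['position'].round(4))
env.move_straight([*T,.36],rate=.2); 
env.move_straight([.5814,-.155,.36],DOWN(-89.4),rate=.2)
t=shot('top'); s=env.read_state(); print(s['opening'],s['position'].round(4),tongue())
w=shot('wrist'); cv2.imwrite('pics/h1.png',w['image'])
```

```text
False
0.1788589157594608 [0.4672 0.3889 0.0869]
0.18048619286530146 [ 0.5814 -0.1545  0.3601] ((array([222.40659341, 286.41391941]), array([214, 278,  18,  18, 273], dtype=int32)), array([0.439 , 0.2657, 0.019 ]))
```

View pics/h1.png

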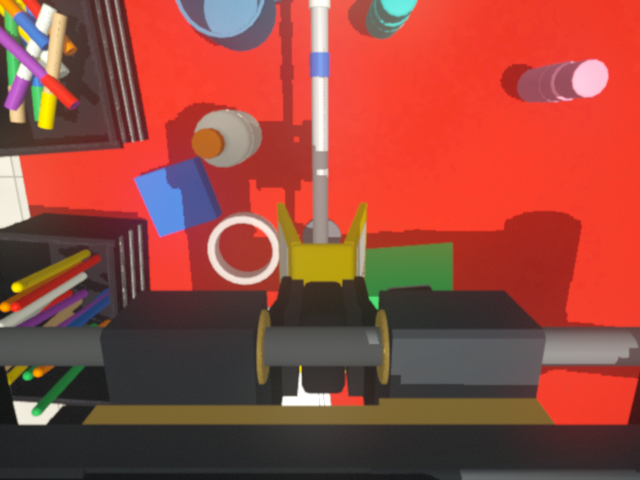

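Run:
```python
from h import *
P=lambda y,z:[.5814+(-.155-y)*.0121,y,z]
print(env.move_straight(P(-.155,.25),rate=.12,force_limit=8)); s=env.read_state();print(s['position'].round(4),s['force'].round(2))
hit=env.move_straight(P(-.155,.209),rate=.03,force_limit=5); s=env.read_state(); z=s['position'][2]; print(hit,s['position'].round(4),s['force'].round(2))
if .205<z<.220:
    env.dwell(.4)
    zc=z+.001
    print(env.move_straight(P(-.262,zc),rate=.05,force_limit=15)); s=env.read_state(); print(s['position'].round(4),s['force'].round(2))
    w=shot('wrist','h2')
    print(proj(w,[.5827,-.262,.206]))
    print(blob(w,(100,120,60),(125,255,255),proj(w,[.5827,-.262,.206]),40))
```

```text
False
[ 0.582  -0.1551  0.251 ] [ 0.33  0.34 -1.19]
True [ 0.5813 -0.155   0.213 ] [-0.01  0.59  3.9 ]
False
[ 0.5827 -0.2619  0.2139] [-0.04  0.57 -0.99]
(np.float64(320.96698263122147), np.float64(290.70864646837356))
None
```

View pics/h2.png

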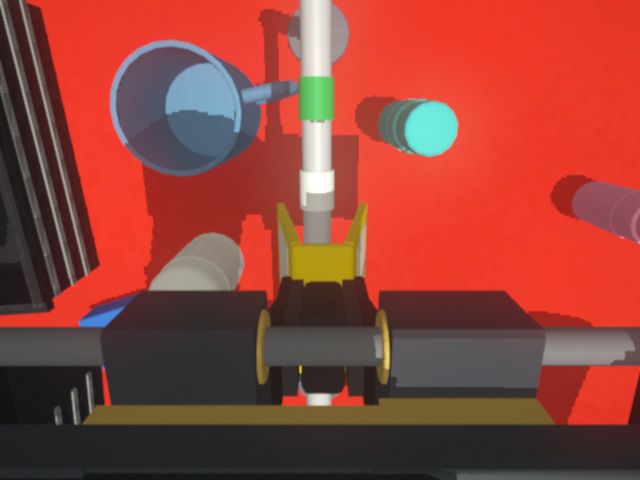

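Run:
```python
from h import *
env.move_straight([.5827,-.262,.213],rate=.02)
env.gripper_to(.5); env.move_straight([.5827,-.262,.36],rate=.15)
env.goto([.45,-.12,.40],DOWN(-90)); env.dwell(1); w=shot('wrist'); t=shot('top')
E=[.5827,-.262]
def box(f,q):
    im=f['image'].copy()
    for col,pts in [((255,0,255),[(-.008,-.016,.246),(.008,-.016,.246),(.008,.016,.246),(-.008,.016,.246)]),((255,255,0),[(-.027,-.03,.126),(.027,-.03,.126),(.027,.03,.126),(-.027,.03,.126)])]:
        cv2.polylines(im,[np.round([[16*a for a in proj(f,[q[0]+x,q[1]+y,z])] for x,y,z in pts]).astype(np.int32)],True,col,1,cv2.LINE_AA,4)
    return im
out=[]
for f in (w,t):
    u,v=map(int,proj(f,[*E,.2])); v=max(v,60);u=max(u,80); print(u,v)
    out.append(cv2.resize(box(f,E)[v-60:v+60,u-80:u+80],(400,300),interpolation=cv2.INTER_CUBIC))
    out.append(cv2.resize(f['image'][v-60:v+60,u-80:u+80],(400,300),interpolation=cv2.INTER_CUBIC))
    print([(np.round(d['xyz'],3).tolist(),round(d['score'],2)) for d in env.search_frame(f,'tag_grip')[:2]])
cv2.imwrite('pics/h3.png',np.vstack([np.hstack(out[:2]),np.hstack(out[2:])]))
print(env.read_state()['clock'],tongue())
```

```text
150 60
[([0.611, 0.05, 0.006], 0.7), ([0.569, -0.252, 0.211], 0.61)]
466 217
[([0.585, -0.249, 0.224], 0.81)]
81.4833 ((array([222.43430657, 286.37956204]), array([214, 277,  18,  19, 274], dtype=int32)), array([0.4391, 0.2656, 0.019 ]))
```

View pics/h3.png

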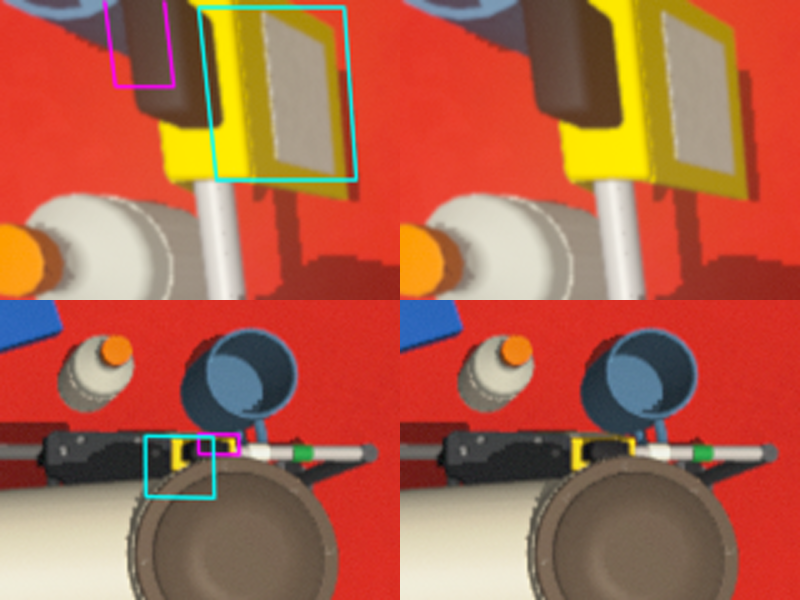

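Run:
```python
from h import *
env.goto([.40,.15,.36],DOWN(-90)); t=shot('top'); s=shot('scene')
u,v=map(int,proj(t,[.5827,-.262,.2])); print('blue proj',proj(t,[.5827,-.262,.206]))
hs=cv2.cvtColor(t['image'],cv2.COLOR_BGR2HSV)
m=cv2.inRange(hs,(22,130,120),(35,255,255)); m[:v-30]=0;m[v+30:]=0;m[:,:u-40]=0;m[:,u+40:]=0
x,y,w,h=cv2.boundingRect(m); print(x,y,w,h)
print([np.round(ray(t,q,v,.21),4)[1] for q in (x-.5,x+w-.5)])
print(tongue())
u2,v2=map(int,proj(s,[.5827,-.262,.19]))
cv2.imwrite('pics/h4.png',np.hstack([cv2.resize(t['image'][v-30:v+30,u-40:u+40],(400,300),interpolation=cv2.INTER_CUBIC),cv2.resize(s['image'][v2-45:v2+45,u2-60:u2+60],(400,300),interpolation=cv2.INTER_CUBIC)]))
```

```text
blue proj (np.float64(467.46483366981397), np.float64(217.47718593804026))
443 212 37 21
[np.float64(-0.2099), np.float64(-0.2855)]
(None, None)
```

View pics/h4.png

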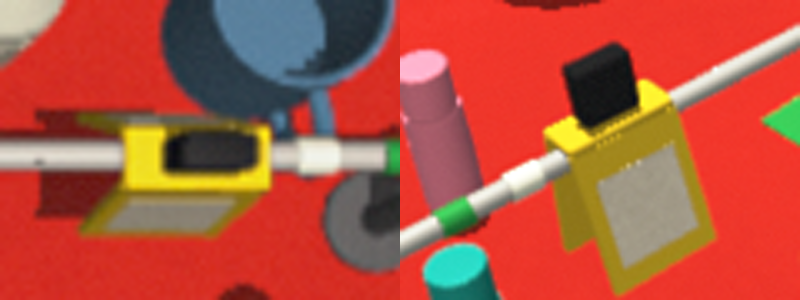

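Run:
```python
from h import *
env.goto([.5826,-.2556,.36],DOWN(-89.4)); env.gripper_to(.5,20)
print(env.move_straight([.5826,-.2556,.2135],rate=.12,force_limit=6)); env.gripper_to(0,20); s=env.read_state(); print(s['opening'],s['position'].round(4),s['force'].round(2))
env.move_straight([.5827,-.262,.214],rate=.03); env.move_straight([.5827,-.262,.2132],rate=.02)
env.gripper_to(.5); env.move_straight([.5827,-.262,.36],rate=.12)
env.goto([.40,-.25,.36],DOWN(-90)); print('tongue',tongue())
env.set_joints([89.129, 22.042, 0.453, 0, -68.411, -14.817]); env.dwell(1)
t=shot('top','final'); hs=cv2.cvtColor(t['image'],cv2.COLOR_BGR2HSV)
print(env.read_state()['clock'])
a=t['image'][187:247,427:507]
cv2.imwrite('pics/h5.png',np.vstack([cv2.resize(t['image'][180:330,130:530],(800,300)),np.hstack([cv2.resize(a,(400,300),interpolation=cv2.INTER_CUBIC)]*2)]))
```

```text
False
0.18264220715647017 [ 0.5826 -0.2556  0.2136] [0.68 1.1  0.42]
tongue ((array([222.42124542, 286.37728938]), array([214, 277,  18,  19, 273], dtype=int32)), array([0.4391, 0.2657, 0.019 ]))
94.3417
```

View pics/h5.png

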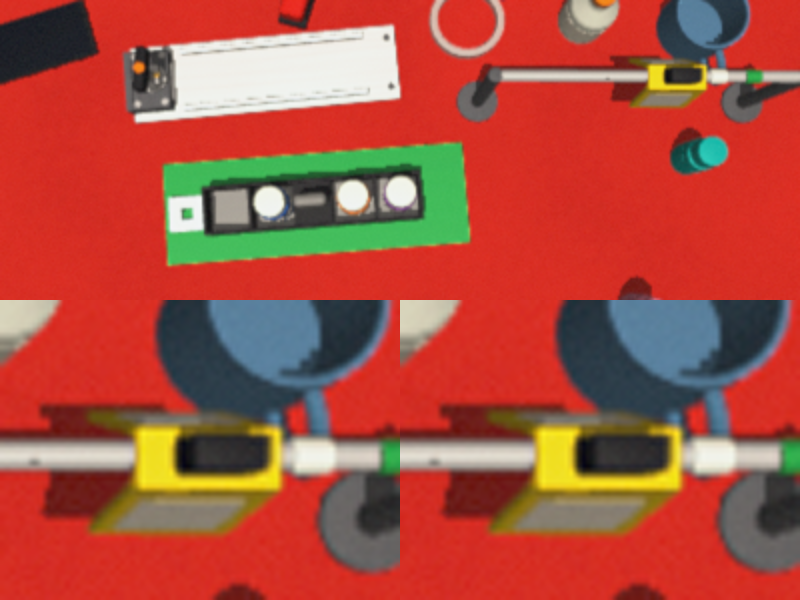

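```bash
python3 -c "
from h import *
print(env.close_job())"
```

```text
the job is handed in; nothing more can be done
None
```

I handed the job in at about 94 s; the hand-in returned no verdict. My last pictures show the plunger latched out, the carrier on the mat, the three markers present (orange, purple, blue) standing in wells, and the tag hanging within about 1 mm of the blue band's middle.

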